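# Contact probe held on the marked spot of a casting

### The job

Take the orange spring probe out of its green holster and first check it: press it upright on the brass reference disc for about a second. Then press it gently on the red spot of the red-marked casting, square to the slanted face, with its plunger about half way in, and finish while still holding it pressed there. Do not touch the yellow-marked casting or its fixture, do not ram the probe, and leave everything else on the table where it is.

Things in the scene. Friction and masses are not known exactly. Their poses are not given: they have to be found in the camera images.
- probe: Spring probe, 0.10 to 0.17 kg, at first upright in the holster; round, so gripped at any yaw. Origin on its axis at the underside of the aluminium flange, +z up the axis. Flange diameter 38, z = 0 to 5; orange handle to grip, diameter 28, z = 5 to 70; below, a steel barrel of diameter 18 to z = -40, then the plunger to its tip at z = -62 (tip 62 mm below origin).
- plunger (a joint): How far the brass plunger (diameter 8, ball tip of radius 5) is pushed into the barrel, m: 0 fully out, 0.014 fully in at its stop. A spring pushes it out: 1 N to start, 3.5 N half way (0.007), 6 N fully in. The 7 mm black band next to the barrel has just gone in when it is half way.
- probe_tip (a point): Point at the lower end of the plunger's ball tip, on the probe's axis, 62 mm below the probe's origin when the plunger is out.
- holster: Green upright tube on a 70 x 70 mm steel base, fixed to the table, open at the top; outer diameter 40, bore 27, rim 85 mm above the table. Origin at the centre of its underside; z up. The probe's flange rests on the rim; the probe comes out straight up (62 mm of it are inside).
- reference: White block 46 x 46 mm on a 60 x 60 mm steel base, fixed to the table, with a level brass reference disc on top. Origin at the centre of its underside; z up.
- reference_top (a point): Centre of the brass reference disc's level top face (diameter 32), 60 mm above the table.
- nest_red: Fixture with the red-marked casting, fixed to the table: 110 x 110 mm steel base, white plates, blue cradle, aluminium cylinder lying in it along y (100 long, diameter 66, axis 88 above the table), and a steel boss slanting up and towards the fixture's -x. Origin at the centre of the underside; z up.
- pad_red: The boss of the red-marked casting, a red band around it. Origin at the centre of its flat face (diameter 42), which is the centre of the flat red spot (diameter 20), 128 mm above the table, 15 mm from the fixture's middle towards its -x; +z is the outward normal of the face, leaning 20 degrees from vertical towards the fixture's -x.
- nest_yellow: The same fixture with the yellow-marked casting (yellow spot and band at the same places); not to be touched.
- screwdriver: Screwdriver lying on the table; leave alone.
- wrench: Wrench lying on the table; leave alone.
- spray: Standing can, diameter 52, 150 high; leave alone.
- bin: Open blue bin 160 x 110 x 60 with spare pins in it; leave alone.
- bushing: Steel ring, diameter 38, 22 high; leave alone.
- jar: Jar, diameter 60, 80 high; leave alone.
- plug: Steel plug gauge standing, diameter 36, 75 high; leave alone.
There are look-alikes about, which are no part of the job. What is meant by the probe is not pink, and is the larger of those in its own colour.

How it is judged:
On the way, in this order (a step that is already met when the one before it is completed fails the run):
1. the probe is drawn out of its holster by the gripper (z of probe_tip in the frame of holster above 0.087 m and contact force between the fingers and probe above 1 N), for 0.1 s.
2. the probe, upright within 0.2 rad, presses the brass disc with its plunger at least 2 mm in, for half a second (distance between probe_tip and reference_top below 0.015 m and value of joint plunger above 0.002 m and contact force between probe and reference above 0.5 N and angle between probe's own z axis and vertical below 0.2 rad), for 0.5 s.
At the end, for the whole second after the job is handed in: The gripper still holds the probe; its tip is on the red spot (within 10 mm of the centre), the probe's axis within 0.15 rad of the face's normal, the plunger 3 to 11.5 mm in (half way is 7), contact force 0.8 to 7 N, all still, and the loose things within 30 mm of where they were (distance between probe_tip and pad_red below 0.01 m and value of joint plunger between 0.003 and 0.0115 m and angle between the z axis of probe and the z axis of pad_red, either way round below 0.15 rad and contact force between probe and pad_red between 0.8 and 7 N and contact force between the fingers and probe above 1 N and linear speed of probe below 0.02 m/s and distance of each of screwdriver, wrench, spray, bin, bushing, jar, plug from where it was at the start of the episode below 0.03 m); the arm keeps its last pose, push and grip.
It fails at once if the probe is rammed (over 15 N) into the reference block or the red-marked casting (contact force between probe and reference above 15 N or contact force between probe and nest_red above 15 N).
It fails at once if the yellow-marked casting or its fixture is touched (contact force between any of probe, the fingers, the arm and nest_yellow above 0.5 N).
It fails at once if a bystander is knocked away by more than 30 mm (distance of any of screwdriver, wrench, spray, bin, bushing, jar, plug from where it was at the start of the episode above 0.03 m).
It also fails if it takes over 45 s, if anything falls off the work surface, if the arm or the gripper's body presses on something with over 40 N, if the wrist force passes 120 N, or if a joint passes its speed limit or range.

### The arm

A 6-joint arm with a two-finger parallel gripper is mounted at the origin on the work surface. World frame = base frame: x ahead of the robot, y to its left, z up, the work surface at z = 0. Lengths are in m, angles in rad, forces in N, time in s.
With the tool pointing down it reaches from about 0.375 to 0.9 m from the base axis. Payload 3.1 kg.
Tool frame: the origin (TCP) lies between the finger pads; the fingertips stand 17 mm ahead of it and the grasp point (between the pads) lies 2 mm behind it (robot.nose_length is the distance from the TCP to the fingertips, in m); z points along the fingers, y is the line along which they close (so a half turn about z gives the same grasp; the last joint's range is limited). The gripper opens to 87 mm and grips with 3 to 60 N. Pads are 19 mm wide; open, the fingers measure 117 mm over their backs; the gripper's body (75 mm by 190 mm) begins 51 mm behind the grasp point.
Start: joints at [0.958, 0.527, 1.433, -0, 1.181, -0.178], TCP at [0.263, 0.567, 0.24] pointing down, gripper open.
Joint ranges: [-3.08, 3.08], [-0.75, 2.2], [0.22, 2.44], [-1.43, 4.57], [0, 2.65], [-2.85, 2.85]. Speed limits (rad/s): [2.79, 2.79, 3.14, 3.14, 3.14, 3.14].

### API

Orientations are given as a unit quaternion [x, y, z, w].
In Python, from rig import robot, cams gives the robot as it stands.
- The arm moves only by the shell command python3 -m pendant 'ROWS' [FORCE]. ROWS is JSON, a list of rows, each an object with "jaw": the opening, from 0 (shut) to 1 (fully open); "linear": the shift along the tool's x, y, z in cm, a list of three; "twist": the turn about the tool's z in degrees. A call has 1 to 12 rows; each row shifts and turns the commanded pose from where the row before left it, along the tool's axes as they then stand; what a row does not reach is not made up. A row lasts 1/12 s, in which the tool goes at most 41.7 mm and 7.16 degrees, less where a joint would pass 70% of its speed; a pose out of reach is approached as far as the arm can. A call is refused whole if a number of a shift passes 4.17 or a number of a turn 7.16, either way. A call with a gripper value outside its range is refused whole. The fingers move at their own pace and stop on an object; FORCE is the grip in N (left out, the last holds). Time passes only in rows, so rows that do not move let the fingers close. It gives the time, the measured TCP pose, the force, the opening and the grip force at its end, in the units of the state.
- robot.get_obs(): the state, without advancing time (a new reading comes with each control period).
- cams.camera(name): name is "side" or "top"; returns a dict with "color" (384x512x3 uint8, blue, green, red), "depth" (384x512 float32, m along the optical axis (not along the pixel's ray), 0 where there is no reading), "fov_y" (degrees; the focal length in pixels is half the picture's height over the tangent of half this angle, whatever the lens; pixels are square), "cx", "cy" (the principal point, pixels), "view" (4x4, takes a point from world to camera coordinates). Camera axes: x right, y down, z forward; pixel columns grow to the right and rows downward; lengths in m; the calibration is good to about 2 mm. A picture is of the moment at which its call begins.
- robot.hand_in(): hands the job in; it is judged then, once.
The state is a dict: "time": time; "q": joint angles; "joint_velocities": joint speeds; "joint_torque": joint torques, N m; "position": TCP position; "tool_rot": TCP orientation; "ft_force": force on the tool from outside, world axes, zero at the start; "moment": the same for the moment, N m; "grip_width": finger opening in m; "grip_force": force on a finger pad.
Only numpy, scipy, OpenCV 4.12 (cv2) and the standard library are available. Lean on these libraries where they do the work, as an engineer would, in place of code of your own. Each camera call takes 0.05 s, during which the arm holds its last target. There are 200 camera calls.

## Working session

There is one attempt and no reset: what is moved stays moved. The work goes in short steps, Python scripts to look and compute and a shell command to move; the robot and the scene stay as the last step left them, time stands still between calls to the robot, and variables do not carry over. Pictures are saved under pics/ and viewed, at most 10 in all, crops included, and the job is handed in when it is done.

```bash
ls; mkdir -p pics; cat > h.py <<'E'
import numpy as np, cv2
from rig import robot, cams
def grab(n):
    c=cams.camera(n); c['f']=c['color'].shape[0]/2/np.tan(np.radians(c['fov_y'])/2); c['T']=np.linalg.inv(np.array(c['view'])); return c
def cloud(c):
    v,u=np.mgrid[:384,:512]; d=c['depth']
    p=np.stack([(u-c['cx'])/c['f']*d,(v-c['cy'])/c['f']*d,d],-1)
    return p@c['T'][:3,:3].T+c['T'][:3,3]
def plane(c,u,v,z):
    r=c['T'][:3,:3]@np.array([(u-c['cx'])/c['f'],(v-c['cy'])/c['f'],1]); o=c['T'][:3,3]
    return o+r*(z-o[2])/r[2]
def proj(c,p):
    q=np.array(c['view'])@np.r_[p,1]; return q[0]/q[2]*c['f']+c['cx'],q[1]/q[2]*c['f']+c['cy']
E
python3 - <<'E'
from h import *
import pickle
C={n:grab(n) for n in('top','side')}
pickle.dump(C,open('c0.pkl','wb'))
for n in C:
    c=C[n]; print(n,c['f'],c['cx'],c['cy'],c['T'].round(3).tolist()); cv2.imwrite(f'pics/{n}0.png',cv2.resize(c['color'],(800,600),interpolation=cv2.INTER_CUBIC))
o=robot.get_obs(); print(o)
E
```

```text
pics
top 374.5590417287899 260.1336622796181 187.98420898710995 [[-0.015, -0.998, 0.061, 0.497], [-1.0, 0.015, 0.014, 0.008], [-0.015, -0.061, -0.998, 1.196], [0.0, 0.0, 0.0, 1.0]]
side 478.90190826739376 249.04694214430677 185.25116753165855 [[0.999, -0.045, 0.025, 0.556], [-0.047, -0.583, 0.811, -1.165], [-0.022, -0.811, -0.585, 0.936], [0.0, 0.0, 0.0, 1.0]]
{'time': 0.1, 'q': array([ 9.57490387e-01,  5.28401771e-01,  1.43378531e+00,  5.91434992e-06,
        1.18138790e+00, -1.78476745e-01]), 'joint_velocities': array([ 0.00090062, -0.00282798, -0.00359798,  0.00041254,  0.0001206 ,
        0.00154153]), 'joint_torque': array([ 2.65312201e-04, -4.40985811e+01, -1.77150321e+01,  6.34965277e-02,
        5.34286292e-02, -5.58711690e-05]), 'position': array([0.26287486, 0.56633446, 0.23864836]), 'tool_rot': array([ 2.15706801e-01,  9.76457676e-01, -9.13445823e-04, -3.84746358e-04]), 'ft_force': array([-0.23891571,  0.06566187,  0.64164088]), 'moment': array([ 0.0292344 , -0.00891559, -0.02953969]), 'grip_force': 0.0, 'grip_width': 0.08741165781104955}
```

View pics/top0.png

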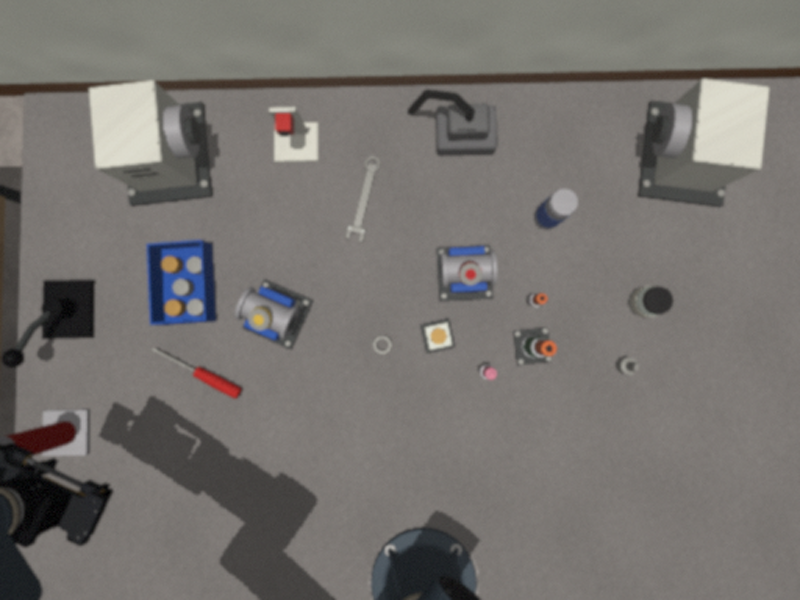

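View pics/side0.png

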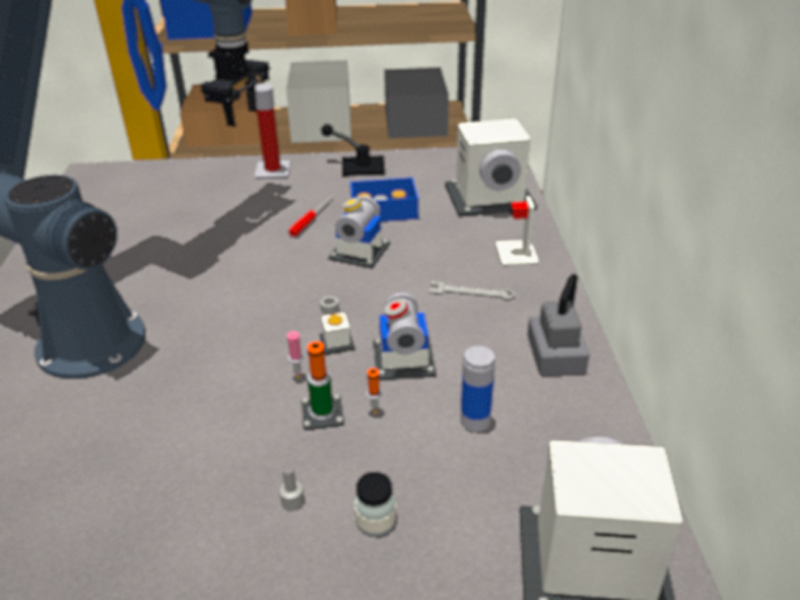

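The top view (800 px scale) shows three candidates. The large orange probe stands in the green holster at (545,348), a small orange look-alike is at (540,298), and a pink one is at (488,373). The target is the one at (545,348): it is orange, the larger of the two, and in the green holster. The reference disc is at (438,336), the red-marked casting at (470,272), and the yellow one, far off, at (262,318). Next I measure these and confirm with a crop.

```bash
python3 - <<'E'
from h import *
import pickle
C=pickle.load(open('c0.pkl','rb')); P={n:cloud(C[n]) for n in C}
H={n:cv2.cvtColor(C[n]['color'],cv2.COLOR_BGR2HSV) for n in C}
def blobs(n,lo,hi,box,amin=8):
    m=cv2.inRange(H[n],np.array(lo),np.array(hi)); k=np.zeros_like(m); x0,y0,x1,y1=box; k[y0:y1,x0:x1]=m[y0:y1,x0:x1]
    N,L,S,ce=cv2.connectedComponentsWithStats(k)
    for i in range(1,N):
        if S[i,4]>=amin:
            p=P[n][L==i]; print(n,lo,S[i].tolist(),ce[i].round(1),'med',np.median(p,0).round(4),'z95',np.percentile(p[:,2],95).round(4)); 
            yield ce[i],L==i
box=(270,140,370,250)
print('orange');
for ce,m in blobs('top',(3,150,100),(14,255,255),box): print(plane(C['top'],*ce,.155).round(4)); q=P['top'][m]; s=q[q[:,2]>.145]; print(len(s), s.mean(0).round(4) if len(s) else '')
print('brass')
for ce,m in blobs('top',(14,90,100),(28,255,255),box): print(plane(C['top'],*ce,.06).round(4))
print('red')
for ce,m in blobs('top',(170,120,80),(180,255,255),box): print(plane(C['top'],*ce,.128).round(4))
for ce,m in blobs('top',(0,120,80),(3,255,255),box): print(plane(C['top'],*ce,.128).round(4))
print('blue')
allb=[]
for ce,m in blobs('top',(105,120,60),(130,255,255),(275,150,325,200)): allb.append(np.array([plane(C['top'],u,v,.08)[:2] for v,u in np.argwhere(m)]))
for b in allb: print(cv2.minAreaRect((b*1000).astype(np.float32)))
# steel base by height: dark 8..20mm
sb=(0,150,560,330)
print('side')
for ce,m in blobs('side',(3,150,100),(14,255,255),(170,200,270,290)): pass
for ce,m in blobs('side',(14,90,100),(28,255,255),(170,190,270,290)): print(plane(C['side'],*ce,.06).round(4))
for ce,m in blobs('side',(170,120,80),(180,255,255),(230,170,290,250)): print(plane(C['side'],*ce,.128).round(4))
a=C['top']['color'][140:250,265:375]; b=C['side']['color'][170:280,170:290]
cv2.imwrite('pics/crop1.png',np.hstack([cv2.resize(x,(400,400),interpolation=cv2.INTER_CUBIC) for x in(a,b)]))
E
```

```text
orange
top (3, 150, 100) [343, 189, 7, 5, 24] [345.6 191. ] med [ 0.5512 -0.2266  0.0972] z95 0.0997
[ 0.5483 -0.2151  0.155 ]
0 
top (3, 150, 100) [346, 218, 10, 9, 58] [350.1 222.3] med [ 0.4624 -0.2231  0.1557] z95 0.1587
[ 0.4618 -0.225   0.155 ]
57 [ 0.4625 -0.221   0.1733]
brass
top (14, 90, 100) [276, 211, 9, 9, 65] [280.1 214.8] med [ 0.4835 -0.0358  0.0607] z95 0.0645
[ 0.484  -0.0361  0.06  ]
red
top (0, 120, 80) [298, 173, 6, 6, 27] [300.7 175.2] med [ 0.5972 -0.095   0.1286] z95 0.1318
[ 0.5967 -0.0943  0.128 ]
blue
top (105, 120, 60) [287, 158, 23, 5, 95] [298.5 160.2] med [ 0.6459 -0.0941  0.0861] z95 0.0894
top (105, 120, 60) [289, 181, 23, 6, 105] [299.5 183.8] med [ 0.5748 -0.0929  0.0856] z95 0.0888
((647.10595703125, -91.77745056152344), (65.77745819091797, 12.051067352294922), 89.05626678466797)
((576.4981689453125, -96.27870178222656), (65.56961059570312, 14.952478408813477), 89.10994720458984)
side
side (3, 150, 100) [197, 219, 11, 24, 212] [202.5 229.8] med [ 0.4639 -0.2375  0.1362] z95 0.1552
side (3, 150, 100) [235, 236, 8, 16, 98] [238.5 243.1] med [ 0.5542 -0.2371  0.0809] z95 0.0964
side (14, 90, 100) [210, 201, 9, 7, 54] [213.9 204.1] med [ 0.4858 -0.0365  0.0583] z95 0.0606
[ 0.4857 -0.0372  0.06  ]
```

View pics/crop1.png

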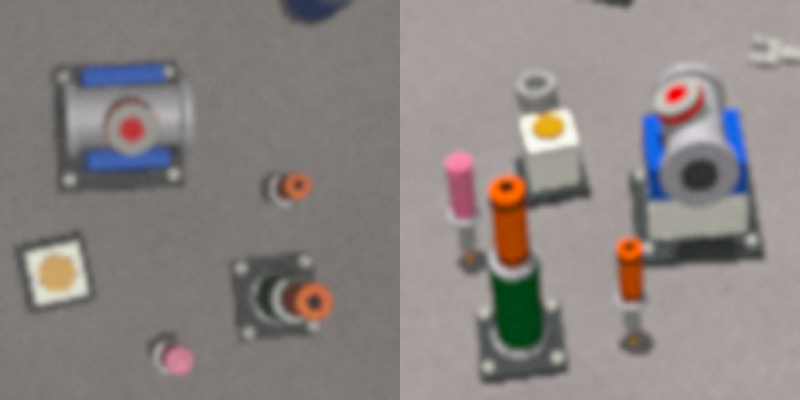

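The crop confirms the target: the large orange probe in the green holster at crop (312,300), with the small orange and the pink ones apart. The rows have no tilt command, but the red face needs a 20° tilt. I'll check with the empty hand how the arm behaves at its reach limit, going straight up where the space is free.

```bash
cat > st.py <<'E'
from h import *
from scipy.spatial.transform import Rotation as R
o=robot.get_obs(); M=R.from_quat(o['tool_rot']).as_matrix()
print('t',round(o['time'],2),'p',o['position'].round(4),'q',o['q'].round(3),'F',o['ft_force'].round(2),'w',round(o['grip_width'],4),'gf',round(o['grip_force'],1));print('toolx',M[:,0].round(3),'y',M[:,1].round(3),'z',M[:,2].round(3))
E
python3 -m pendant '[{"jaw":1,"linear":[0,0,-4.1],"twist":0},{"jaw":1,"linear":[0,0,-4.1],"twist":0},{"jaw":1,"linear":[0,0,-4.1],"twist":0},{"jaw":1,"linear":[0,0,-4.1],"twist":0},{"jaw":1,"linear":[0,0,-4.1],"twist":0},{"jaw":1,"linear":[0,0,-4.1],"twist":0},{"jaw":1,"linear":[0,0,-4.1],"twist":0},{"jaw":1,"linear":[0,0,-4.1],"twist":0}]'; python3 st.py
python3 -m pendant '[{"jaw":1,"linear":[0,0,-4.1],"twist":0},{"jaw":1,"linear":[0,0,-4.1],"twist":0},{"jaw":1,"linear":[0,0,-4.1],"twist":0},{"jaw":1,"linear":[0,0,-4.1],"twist":0},{"jaw":1,"linear":[0,0,-4.1],"twist":0},{"jaw":1,"linear":[0,0,-4.1],"twist":0}]'; python3 st.py
```

```text
time: 0.77
position: [0.2628, 0.5663, 0.5692]
tool_rot: [0.216, 0.976, -0.0, -0.0]
ft_force: [0.8, 0.8, 0.2]
grip_width: 0.0873
grip_force: 0.0
t 0.77 p [0.2628 0.5663 0.5692] q [ 0.958  0.361  0.844  0.     1.937 -0.179] F [0.84 0.8  0.15] w 0.0873 gf 0.0
toolx [-0.907  0.421  0.   ] y [ 0.421  0.907 -0.001] z [-0.    -0.001 -1.   ]
time: 1.27
position: [0.2504, 0.5375, 0.7603]
tool_rot: [0.216, 0.976, 0.01, 0.001]
ft_force: [-0.3, 0.6, -0.9]
grip_width: 0.0871
grip_force: 0.0
t 1.27 p [0.2504 0.5375 0.7603] q [ 0.944  0.434  0.221  0.009  2.467 -0.185] F [-0.31  0.57 -0.89] w 0.0871 gf 0.0
toolx [-0.907  0.421  0.002] y [0.421 0.907 0.02 ] z [ 0.007  0.019 -1.   ]
```

The limit does produce a slight outward tilt (1.2°). I'll push on outward at the limit to see whether it builds up.

```bash
python3 -m pendant '[{"jaw":1,"linear":[0,4,0],"twist":0},{"jaw":1,"linear":[0,4,0],"twist":0},{"jaw":1,"linear":[0,4,0],"twist":0},{"jaw":1,"linear":[0,4,0],"twist":0}]'>/dev/null; python3 st.py
python3 -m pendant '[{"jaw":1,"linear":[0,0,-4],"twist":0},{"jaw":1,"linear":[0,0,-4],"twist":0},{"jaw":1,"linear":[0,0,-4],"twist":0},{"jaw":1,"linear":[0,0,-4],"twist":0}]' >/dev/null; python3 st.py
```

```text
t 1.6 p [0.2898 0.6237 0.6962] q [ 0.968  0.54   0.221  0.019  2.3   -0.155] F [ 0.83 -0.28  0.56] w 0.0873 gf 0.0
toolx [-0.907  0.421  0.   ] y [0.42  0.904 0.082] z [ 0.034  0.074 -0.997]
t 1.93 p [0.256  0.5509 0.7775] q [ 0.939  0.41   0.219  0.039  2.377 -0.167] F [ 0.41 -0.11 -0.02] w 0.0873 gf 0.0
toolx [-0.907  0.421  0.   ] y [0.417 0.898 0.137] z [ 0.057  0.125 -0.991]
```

Pushing at the reach limit does tilt the tool, by 7.9° outward so far, and the tilt stays. That is how I'll get the 20° later. Next I'll undo this tilt at the inner reach limit.

```bash
python3 -m pendant '[{"jaw":1,"linear":[0,-2,4],"twist":0},{"jaw":1,"linear":[0,-2,4],"twist":0},{"jaw":1,"linear":[0,-2,4],"twist":0},{"jaw":1,"linear":[0,-2,4],"twist":0},{"jaw":1,"linear":[0,-2,4],"twist":0},{"jaw":1,"linear":[0,-2,4],"twist":0},{"jaw":1,"linear":[0,-2,4],"twist":0},{"jaw":1,"linear":[0,-2,4],"twist":0}]'>/dev/null; python3 st.py
python3 -m pendant '[{"jaw":1,"linear":[0,-3,0],"twist":0},{"jaw":1,"linear":[0,-3,0],"twist":0},{"jaw":1,"linear":[0,-3,0],"twist":0}]' >/dev/null; python3 st.py
```

```text
t 2.6 p [0.2139 0.4605 0.4795] q [ 0.896  0.098  1.423  0.033  1.486 -0.24 ] F [ 1.43  0.65 -0.19] w 0.0868 gf 0.0
toolx [-0.907  0.421  0.   ] y [0.417 0.898 0.139] z [ 0.058  0.126 -0.99 ]
t 2.85 p [0.1762 0.3794 0.4672] q [ 0.838 -0.052  1.608  0.041  1.456 -0.3  ] F [-0.07 -0.25 -0.17] w 0.0873 gf 0.0
toolx [-0.907  0.421  0.001] y [0.417 0.899 0.135] z [ 0.056  0.123 -0.991]
```

```bash
python3 -m pendant '[{"jaw":1,"linear":[0,-3,1],"twist":0},{"jaw":1,"linear":[0,-3,1],"twist":0},{"jaw":1,"linear":[0,-3,1],"twist":0},{"jaw":1,"linear":[0,-3,1],"twist":0}]'>/dev/null; python3 st.py
python3 -m pendant '[{"jaw":1,"linear":[0,-2,2],"twist":0},{"jaw":1,"linear":[0,-2,2],"twist":0},{"jaw":1,"linear":[0,-2,2],"twist":0},{"jaw":1,"linear":[0,-2,2],"twist":0}]' >/dev/null; python3 st.py
```

```text
t 3.18 p [0.1284 0.2768 0.4117] q [ 0.705 -0.239  1.898  0.06   1.357 -0.441] F [ 0.56 -0.23 -0.29] w 0.0869 gf 0.0
toolx [-0.907  0.421  0.   ] y [0.417 0.899 0.138] z [ 0.058  0.126 -0.99 ]
t 3.52 p [0.0999 0.2156 0.3213] q [ 0.54  -0.301  2.184  0.086  1.145 -0.627] F [ 0.31 -0.94 -0.16] w 0.0871 gf 0.0
toolx [-0.907  0.421 -0.   ] y [0.416 0.898 0.139] z [ 0.059  0.126 -0.99 ]
```

```bash
python3 -m pendant '[{"jaw":1,"linear":[0,0,3],"twist":0},{"jaw":1,"linear":[0,0,3],"twist":0},{"jaw":1,"linear":[0,0,3],"twist":0}]'>/dev/null; python3 st.py
python3 -m pendant '[{"jaw":1,"linear":[0,-3,0],"twist":0},{"jaw":1,"linear":[0,-3,0],"twist":0}]' >/dev/null; python3 st.py
```

```text
t 3.77 p [0.1062 0.2278 0.2328] q [ 0.581 -0.074  2.357  0.109  0.739 -0.63 ] F [ 1.    0.8  -0.78] w 0.0872 gf 0.0
toolx [-0.906  0.422 -0.002] y [0.418 0.897 0.142] z [ 0.062  0.128 -0.99 ]
t 3.93 p [0.0814 0.1786 0.2317] q [ 0.364 -0.206  2.443  0.127  0.83  -0.861] F [-4.62  1.66 -0.35] w 0.0871 gf 0.0
toolx [-0.91   0.415  0.012] y [0.413 0.902 0.122] z [ 0.04   0.115 -0.993]
```

The inner limit is too close to the base to use. Instead I'll cancel this tilt by a push at the outer limit on the opposite side, azimuth about -100°, while turning the closing line to world x.

```bash
python3 -m pendant '[{"jaw":1,"linear":[0,2,-3],"twist":0},{"jaw":1,"linear":[0,2,-3],"twist":6.5},{"jaw":1,"linear":[0,2,-3],"twist":6.5},{"jaw":1,"linear":[0,2,-3],"twist":6.5},{"jaw":1,"linear":[0,2,-3],"twist":6.5},{"jaw":1,"linear":[0,2,-3],"twist":6.5},{"jaw":1,"linear":[0,2,-3],"twist":6.5},{"jaw":1,"linear":[0,2,-3],"twist":6.5},{"jaw":1,"linear":[0,2,-2],"twist":6.5},{"jaw":1,"linear":[0,2,-2],"twist":6.5},{"jaw":1,"linear":[0,2,0],"twist":6.5}]'>/dev/null; python3 st.py
```

```text
t 4.85 p [0.23   0.2739 0.538 ] q [ 0.487 -0.186  1.543  0.082  1.669  0.495] F [-0.33  0.9   0.45] w 0.0874 gf 0.0
toolx [-0.009  0.992  0.125] y [0.998 0.001 0.063] z [ 0.063  0.125 -0.99 ]
```

```bash
python3 -m pendant '[{"jaw":1,"linear":[-4,1,0],"twist":0},{"jaw":1,"linear":[-4,1,0],"twist":0},{"jaw":1,"linear":[-4,1,0],"twist":0},{"jaw":1,"linear":[-4,1,0],"twist":0},{"jaw":1,"linear":[-4,1,0],"twist":0},{"jaw":1,"linear":[-4,1,0],"twist":0},{"jaw":1,"linear":[-4,0,0],"twist":0},{"jaw":1,"linear":[-4,0,0],"twist":0},{"jaw":1,"linear":[-4,0,0],"twist":0},{"jaw":1,"linear":[-4,0,0],"twist":0}]'>/dev/null
python3 -m pendant '[{"jaw":1,"linear":[-4,-3,-1],"twist":0},{"jaw":1,"linear":[-4,-3,-1],"twist":0},{"jaw":1,"linear":[-4,-3,-1],"twist":0},{"jaw":1,"linear":[-4,-3,-1],"twist":0},{"jaw":1,"linear":[-4,-3,-1],"twist":0},{"jaw":1,"linear":[-4,-3,-1],"twist":0},{"jaw":1,"linear":[-4,-3,-1],"twist":0},{"jaw":1,"linear":[-4,-3,-1],"twist":0},{"jaw":1,"linear":[-4,-3,-1],"twist":0},{"jaw":1,"linear":[-4,-3,-1],"twist":0},{"jaw":1,"linear":[-4,-3,-1],"twist":0}]'>/dev/null;python3 st.py
```

```text
t 6.6 p [ 0.0219 -0.4942  0.5189] q [-1.771  0.192  1.21   0.032  1.871 -1.773] F [ 0.68 -0.3   0.37] w 0.0873 gf 0.0
toolx [-0.012  0.992  0.122] y [0.998 0.005 0.057] z [ 0.056  0.122 -0.991]
```

```bash
python3 -m pendant '[{"jaw":1,"linear":[0,-0.5,-4],"twist":0},{"jaw":1,"linear":[0,-0.5,-4],"twist":0},{"jaw":1,"linear":[0,-0.5,-4],"twist":0},{"jaw":1,"linear":[0,-0.5,-4],"twist":0},{"jaw":1,"linear":[0,-0.5,-4],"twist":0},{"jaw":1,"linear":[0,-0.5,-4],"twist":0},{"jaw":1,"linear":[0,-0.5,-4],"twist":0},{"jaw":1,"linear":[-4,0,0],"twist":0},{"jaw":1,"linear":[-4,0,0],"twist":0},{"jaw":1,"linear":[-4,0,0],"twist":0}]'>/dev/null;python3 st.py
```

```text
t 7.43 p [-0.0217 -0.562   0.7434] q [-1.825  0.474  0.219  0.07   2.646 -1.777] F [0.93 0.85 0.01] w 0.0872 gf 0.0
toolx [-0.017  0.983  0.182] y [0.997 0.002 0.083] z [ 0.082  0.182 -0.98 ]
```

```bash
python3 -m pendant '[{"jaw":1,"linear":[-2,0,4],"twist":0},{"jaw":1,"linear":[-2,0,4],"twist":0},{"jaw":1,"linear":[-2,0,4],"twist":0},{"jaw":1,"linear":[-2,0,4],"twist":0}]'>/dev/null;python3 st.py
python3 -m pendant '[{"jaw":1,"linear":[-4,0,0],"twist":0},{"jaw":1,"linear":[-4,0,0],"twist":0}]'>/dev/null;python3 st.py
python3 -m pendant '[{"jaw":1,"linear":[-4,0,0],"twist":0},{"jaw":1,"linear":[-4,0,0],"twist":0}]'>/dev/null;python3 st.py
python3 -m pendant '[{"jaw":1,"linear":[-4,0,-3],"twist":0},{"jaw":1,"linear":[-4,0,-3],"twist":0}]'>/dev/null;python3 st.py
```

```text
t 7.77 p [-0.0076 -0.6084  0.5827] q [-1.786  0.435  0.709  0.05   2.191 -1.772] F [-0.19 -0.32  0.42] w 0.0871 gf 0.0
toolx [-0.018  0.984  0.179] y [0.997 0.003 0.083] z [ 0.081  0.18  -0.98 ]
t 7.93 p [-0.0052 -0.6833  0.5605] q [-1.761  0.608  0.47   0.06   2.283 -1.737] F [ 0.16 -1.13  2.3 ] w 0.087 gf 0.0
toolx [-0.019  0.979  0.205] y [0.996 0.001 0.088] z [ 0.086  0.206 -0.975]
t 8.1 p [-0.0042 -0.751   0.5406] q [-1.745  0.762  0.218  0.072  2.35  -1.709] F [-0.52  1.62  6.27] w 0.087 gf 0.0
toolx [-0.017  0.984  0.175] y [0.996 0.002 0.084] z [ 0.083  0.176 -0.981]
t 8.27 p [-0.0056 -0.7644  0.5362] q [-1.747  0.763  0.221  0.08   2.303 -1.705] F [ 0.6   0.27 -0.68] w 0.087 gf 0.0
toolx [-0.013  0.991  0.133] y [0.996 0.002 0.085] z [ 0.084  0.134 -0.987]
```

```bash
python3 -m pendant '[{"jaw":1,"linear":[-4,0,-3],"twist":0},{"jaw":1,"linear":[-4,0,-3],"twist":0},{"jaw":1,"linear":[-4,0,-3],"twist":0},{"jaw":1,"linear":[-4,0,-3],"twist":0}]'>/dev/null;python3 st.py
python3 -m pendant '[{"jaw":1,"linear":[-4,-2,-2],"twist":0},{"jaw":1,"linear":[-4,-2,-2],"twist":0}]'>/dev/null;python3 st.py
```

```text
t 8.6 p [-0.0083 -0.7841  0.549 ] q [-1.752  0.745  0.218  0.098  2.22  -1.698] F [ 0.55  0.35 -0.7 ] w 0.0869 gf 0.0
toolx [-0.004  1.     0.029] y [0.996 0.002 0.085] z [ 0.084  0.029 -0.996]
t 8.77 p [-0.0414 -0.8004  0.5399] q [-1.792  0.757  0.218  0.102  2.171 -1.737] F [-0.82  0.35 -0.47] w 0.0872 gf 0.0
toolx [-0.002  1.    -0.012] y [0.997 0.003 0.083] z [ 0.083 -0.012 -0.996]
```

```bash
python3 -m pendant '[{"jaw":1,"linear":[2.3,2,0.5],"twist":6.5},{"jaw":1,"linear":[2.5,1.7,0.5],"twist":6.5},{"jaw":1,"linear":[2.6,1.4,0.5],"twist":6.5},{"jaw":1,"linear":[2.8,1.1,0.5],"twist":6.5},{"jaw":1,"linear":[2.9,0.8,0.5],"twist":6.5},{"jaw":1,"linear":[3,0.4,0.5],"twist":6.5},{"jaw":1,"linear":[3,0.1,0.5],"twist":6.5},{"jaw":1,"linear":[3,-0.2,0.5],"twist":6.5},{"jaw":1,"linear":[2.9,-0.6,0.5],"twist":6.5},{"jaw":1,"linear":[2.9,-0.9,0.5],"twist":6.5},{"jaw":1,"linear":[2.7,-1.2,0.5],"twist":6.5},{"jaw":1,"linear":[2.6,-1.5,0.5],"twist":6.5}]'>/dev/null;python3 st.py
```

```text
t 9.77 p [ 0.1985 -0.5291  0.497 ] q [-1.453  0.239  1.198  0.084  1.683 -0.075] F [-0.72 -0.93 -0.35] w 0.0867 gf 0.0
toolx [0.976 0.202 0.081] y [ 0.2   -0.979  0.028] z [ 0.085 -0.011 -0.996]
```

```bash
python3 -m pendant '[{"jaw":1,"linear":[2.4,-2.2,1.6],"twist":6},{"jaw":1,"linear":[2.2,-2.4,1.6],"twist":6},{"jaw":1,"linear":[2.05,-2.55,1.6],"twist":0},{"jaw":1,"linear":[2.05,-2.55,1.6],"twist":0},{"jaw":1,"linear":[2.05,-2.55,1.6],"twist":0},{"jaw":1,"linear":[2.05,-2.55,1.6],"twist":0},{"jaw":1,"linear":[2.05,-2.55,1.6],"twist":0},{"jaw":1,"linear":[2.05,-2.55,1.6],"twist":0},{"jaw":1,"linear":[2.05,-2.55,1.6],"twist":0},{"jaw":1,"linear":[2.05,-2.55,1.6],"twist":0},{"jaw":1,"linear":[2.05,-2.55,1.6],"twist":0},{"jaw":1,"linear":[0,0,0],"twist":0}]'>/dev/null;python3 st.py
python3 - <<'E'
from h import *
c=grab('side'); cv2.imwrite('pics/s2.png',cv2.resize(c['color'][100:300,130:330],(600,600),interpolation=cv2.INTER_CUBIC))
# compare start image: side-camera fit of probe top circle & axis
import pickle
C=pickle.load(open('c0.pkl','rb'))
for n,pts in (('side',[(0.462,-.224,.155),(.462,-.224,.09)]),('top',[(0.462,-.224,.155),(.4625,-.2255,.155)])):
    for p in pts: print(n,p,np.round(proj(C[n],p),1))
c0=C['side']; m=cv2.inRange(cv2.cvtColor(c0['color'],cv2.COLOR_BGR2HSV),(3,150,100),(14,255,255)); 
for r in range(219,243,3): u=np.flatnonzero(m[r,190:215])+190; print(r,u.min(),u.max())
c1=C['top']; m=cv2.inRange(cv2.cvtColor(c1['color'],cv2.COLOR_BGR2HSV),(3,150,100),(14,255,255)); print(m[216:229,343:359]//255)
E
```

```text
t 10.77 p [ 0.4377 -0.2438  0.3361] q [-0.765  0.216  1.655  0.061  1.208  0.78 ] F [-0.61 -0.78 -0.2 ] w 0.0867 gf 0.0
toolx [0.996 0.005 0.085] y [ 0.005 -1.     0.003] z [ 0.085 -0.002 -0.996]
side (0.462, -0.224, 0.155) [201.3 220.3]
side (0.462, -0.224, 0.09) [203.3 239.4]
top (0.462, -0.224, 0.155) [349.7 222.2]
top (0.4625, -0.2255, 0.155) [350.3 222. ]
219 199 206
222 197 207
225 198 206
228 198 206
231 199 207
234 199 207
237 199 207
240 200 207
[[0 0 0 0 0 0 0 0 0 0 0 0 0 0 0 0]
 [0 0 0 0 0 0 0 0 0 0 0 0 0 0 0 0]
 [0 0 0 0 0 0 0 1 0 0 0 0 0 0 0 0]
 [0 0 0 0 1 1 1 1 1 1 1 0 0 0 0 0]
 [0 0 0 1 1 1 1 1 1 1 1 1 0 0 0 0]
 [0 0 0 1 1 1 1 0 0 1 1 1 0 0 0 0]
 [0 0 0 1 1 1 1 0 0 0 1 1 1 0 0 0]
 [0 0 0 1 1 1 1 0 0 0 1 1 1 0 0 0]
 [0 0 0 1 1 1 1 0 0 0 1 1 0 0 0 0]
 [0 0 0 1 1 1 1 1 1 1 1 1 0 0 0 0]
 [0 0 0 0 0 0 1 1 1 1 1 0 0 0 0 0]
 [0 0 0 0 0 0 0 0 0 0 0 0 0 0 0 0]
 [0 0 0 0 0 0 0 0 0 0 0 0 0 0 0 0]]
```

View pics/s2.png

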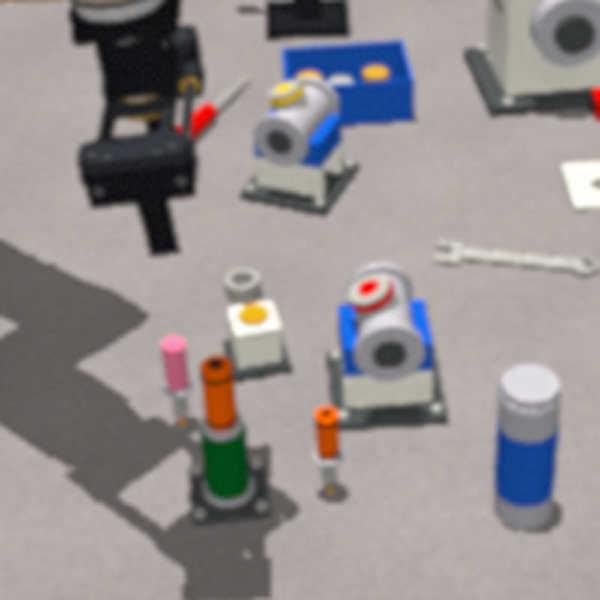

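The side view shows the arm behind, with the probe standing undisturbed in its holster at crop (218,390). Now I descend over it. The fingers straddle it in y, and the tool leans 4.8° in x.

```bash
python3 -m pendant '[{"jaw":1,"linear":[0.65,-1.75,0],"twist":0},{"jaw":1,"linear":[0,0,3],"twist":0},{"jaw":1,"linear":[0,0,3],"twist":0},{"jaw":1,"linear":[0,0,3],"twist":0},{"jaw":1,"linear":[0,0,3],"twist":0},{"jaw":1,"linear":[0,0,3],"twist":0},{"jaw":1,"linear":[0,0,3],"twist":0},{"jaw":1,"linear":[0,0,2],"twist":0},{"jaw":1,"linear":[0,0,0.9],"twist":0},{"jaw":1,"linear":[0,0,0],"twist":0}]'>/dev/null;python3 st.py
```

```text
t 11.65 p [ 0.4598 -0.2327  0.1288] q [-0.715  0.531  1.863  0.08   0.682  0.796] F [ 0.25 -0.61  0.13] w 0.0871 gf 0.0
toolx [ 0.996 -0.     0.084] y [-0.001 -1.     0.006] z [ 0.084 -0.006 -0.996]
```

```bash
python3 -m pendant '[{"jaw":1,"linear":[0.2,-0.6,0],"twist":0},{"jaw":0.5,"linear":[0,0,0],"twist":0},{"jaw":0.3,"linear":[0,0,0],"twist":0},{"jaw":0.2,"linear":[0,0,0],"twist":0},{"jaw":0.1,"linear":[0,0,0],"twist":0},{"jaw":0.1,"linear":[0,0,0],"twist":0},{"jaw":0.1,"linear":[0,0,0],"twist":0},{"jaw":0.1,"linear":[0,0,0],"twist":0}]' 20 >/dev/null;python3 st.py
```

```text
t 12.32 p [ 0.4622 -0.2246  0.1303] q [-0.699  0.527  1.867  0.079  0.68   0.81 ] F [-0.27  0.18  0.96] w 0.0482 gf 0.0
toolx [0.996 0.002 0.085] y [ 0.001 -1.     0.007] z [ 0.085 -0.006 -0.996]
```

```bash
python3 -m pendant '[{"jaw":0,"linear":[0,0,0],"twist":0},{"jaw":0,"linear":[0,0,0],"twist":0},{"jaw":0,"linear":[0,0,0],"twist":0},{"jaw":0,"linear":[0,0,0],"twist":0},{"jaw":0,"linear":[0,0,0],"twist":0},{"jaw":0,"linear":[0,0,0],"twist":0}]' 20 >/dev/null;python3 st.py
```

```text
t 12.82 p [ 0.4623 -0.2248  0.1301] q [-0.699  0.527  1.867  0.079  0.68   0.81 ] F [-0.1  -0.8  -0.98] w 0.0277 gf 20.0
toolx [0.996 0.002 0.085] y [ 0.001 -1.     0.007] z [ 0.085 -0.006 -0.996]
```

Gripped at 27.7 mm width, as expected for the 28 mm handle. Next: lift, then go above the reference disc.

```bash
python3 -m pendant '[{"jaw":0,"linear":[0,0,0],"twist":0},{"jaw":0,"linear":[0.1,0,-1.5],"twist":0},{"jaw":0,"linear":[0.3,0,-3],"twist":0},{"jaw":0,"linear":[0.3,0,-3],"twist":0},{"jaw":0,"linear":[0.3,0,-3],"twist":0},{"jaw":0,"linear":[0.2,0,-2],"twist":0},{"jaw":0,"linear":[0,0,0],"twist":0}]' 40 >/dev/null;python3 st.py
python3 -m pendant '[{"jaw":0,"linear":[0.38,-3.1,0],"twist":0},{"jaw":0,"linear":[0.38,-3.1,0],"twist":0},{"jaw":0,"linear":[0.38,-3.1,0],"twist":0},{"jaw":0,"linear":[0.38,-3.1,0],"twist":0},{"jaw":0,"linear":[0.38,-3.1,0],"twist":0},{"jaw":0,"linear":[0.3,-3.1,0],"twist":0},{"jaw":0,"linear":[0,0,0],"twist":0}]' >/dev/null;python3 st.py
python3 - <<'E'
from h import *
c=grab('side'); cv2.imwrite('pics/s3.png',cv2.resize(c['color'][140:260,160:280],(600,600),interpolation=cv2.INTER_CUBIC))
E
```

```text
t 13.4 p [ 0.4654 -0.2251  0.2598] q [-0.695  0.323  1.736  0.059  1.005  0.844] F [-0.05  0.36 -1.32] w 0.0271 gf 40.0
toolx [0.996 0.002 0.092] y [ 0.001 -1.     0.012] z [ 0.092 -0.011 -0.996]
t 13.98 p [ 0.4829 -0.0324  0.2545] q [-0.313  0.287  1.812  0.028  0.966  1.237] F [-0.05 -0.11 -2.25] w 0.0276 gf 40.0
toolx [0.997 0.006 0.08 ] y [ 0.006 -1.     0.002] z [ 0.08  -0.001 -0.997]
```

View pics/s3.png

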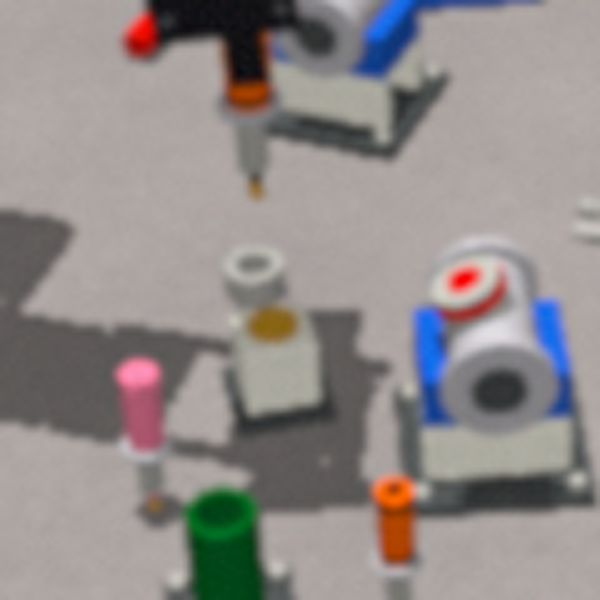

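The probe hangs upright from the gripper, its tip at crop (257,193), above the brass disc at (272,323). I'll check the tip position by ray.

```bash
python3 - <<'E'
from h import *
c=grab('side'); o=robot.get_obs(); p=o['position']
print(p, 'exp tip px',np.round(proj(c,p-[0,0,.107]),1),'exp flange',np.round(proj(c,p-[0,0,.045]),1))
x=c['color'][165:182,200:224]; h=cv2.cvtColor(x,cv2.COLOR_BGR2HSV); m=cv2.inRange(h,(8,100,60),(28,255,255)); ys,xs=np.nonzero(m); print(len(ys), (xs.mean()+200,ys.max()+165) if len(ys) else '', xs[ys==ys.max()]+200)
print('disc exp',np.round(proj(c,(.4848,-.0366,.06)),1))
E
```

```text
[ 0.48397014 -0.03633253  0.25500892] exp tip px [211.4 179.8] exp flange [209.9 161.6]
4 (np.float64(210.75), np.int64(179)) [211]
disc exp [213.6 204. ]
```

```bash
python3 -m pendant '[{"jaw":0,"linear":[0.2,0,2.5],"twist":0},{"jaw":0,"linear":[0.2,0,2.5],"twist":0},{"jaw":0,"linear":[0.15,0,2],"twist":0},{"jaw":0,"linear":[0.08,0,1],"twist":0},{"jaw":0,"linear":[0,0,0],"twist":0},{"jaw":0,"linear":[0,0,0],"twist":0}]' >/dev/null;python3 st.py
```

```text
t 14.58 p [ 0.498  -0.0391  0.1767] q [-0.314  0.429  1.866  0.029  0.766  1.236] F [-0.51 -0.11 -1.72] w 0.0272 gf 40.0
toolx [0.997 0.    0.083] y [-0.    -1.     0.006] z [ 0.083 -0.006 -0.997]
```

```bash
python3 -m pendant '[{"jaw":0,"linear":[-1.35,-0.25,0],"twist":0},{"jaw":0,"linear":[-0.05,0,0.5],"twist":0},{"jaw":0,"linear":[-0.03,0,0.3],"twist":0},{"jaw":0,"linear":[0,0,0],"twist":0}]' >/dev/null;python3 st.py
python3 -m pendant '[{"jaw":0,"linear":[-0.02,0,0.25],"twist":0},{"jaw":0,"linear":[0,0,0],"twist":0}]' >/dev/null;python3 st.py
```

```text
t 14.92 p [ 0.4851 -0.0362  0.1682] q [-0.317  0.428  1.907  0.031  0.723  1.23 ] F [ 0.13  0.42 -2.01] w 0.027 gf 40.0
toolx [0.996 0.001 0.086] y [ 0.001 -1.     0.007] z [ 0.086 -0.007 -0.996]
t 15.08 p [ 0.4857 -0.0363  0.1658] q [-0.317  0.433  1.908  0.031  0.716  1.23 ] F [ 0.42 -0.04  0.39] w 0.0271 gf 40.0
toolx [0.996 0.002 0.087] y [ 0.001 -1.     0.007] z [ 0.087 -0.007 -0.996]
```

```bash
python3 -m pendant '[{"jaw":0,"linear":[-0.02,0,0.25],"twist":0},{"jaw":0,"linear":[-0.02,0,0.2],"twist":0},{"jaw":0,"linear":[0,0,0],"twist":0},{"jaw":0,"linear":[0,0,0],"twist":0}]' >/dev/null;python3 st.py
python3 - <<'E'
from h import *
c=grab('side'); cv2.imwrite('pics/s4.png',cv2.resize(c['color'][150:220,170:250],(800,700),interpolation=cv2.INTER_CUBIC)[:600])
E
```

```text
t 15.42 p [ 0.4856 -0.0362  0.1613] q [-0.317  0.441  1.913  0.032  0.703  1.229] F [ 0.79 -0.86  2.15] w 0.0272 gf 40.0
toolx [0.996 0.002 0.087] y [ 0.001 -1.     0.007] z [ 0.087 -0.007 -0.996]
```

View pics/s4.png

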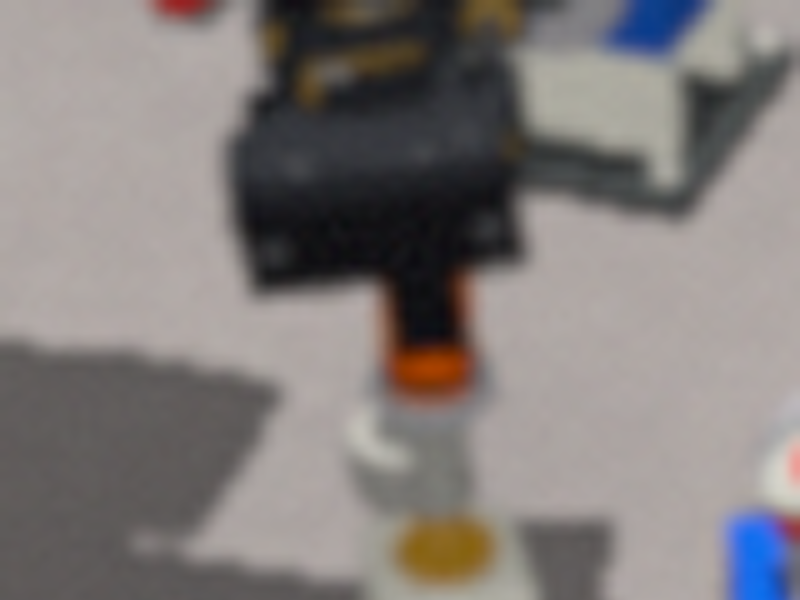

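The probe stands on the disc at (445,550). The brass plunger blends into the brass disc, and the barrel ends just above it. The force is up about 4 N, so the plunger is roughly half way in. I'll hold for about a second, then lift.

```bash
python3 -m pendant '[{"jaw":0,"linear":[0,0,0],"twist":0},{"jaw":0,"linear":[0,0,0],"twist":0},{"jaw":0,"linear":[0,0,0],"twist":0},{"jaw":0,"linear":[0,0,0],"twist":0},{"jaw":0,"linear":[0,0,0],"twist":0},{"jaw":0,"linear":[0,0,0],"twist":0},{"jaw":0,"linear":[0,0,0],"twist":0},{"jaw":0,"linear":[0,0,0],"twist":0},{"jaw":0,"linear":[0,0,0],"twist":0},{"jaw":0,"linear":[0,0,0],"twist":0}]' >/dev/null;python3 st.py
python3 -m pendant '[{"jaw":0,"linear":[0.1,0,-1],"twist":0},{"jaw":0,"linear":[0.25,0,-3],"twist":0},{"jaw":0,"linear":[0.25,0,-3],"twist":0},{"jaw":0,"linear":[0.25,0,-3.5],"twist":0},{"jaw":0,"linear":[0.25,0,-3.5],"twist":0},{"jaw":0,"linear":[0.25,-0.5,-3.5],"twist":0},{"jaw":0,"linear":[0.25,-0.5,-3.5],"twist":0},{"jaw":0,"linear":[0.25,-0.5,-3.5],"twist":0},{"jaw":0,"linear":[0.25,-0.5,-3.5],"twist":0},{"jaw":0,"linear":[2,-0.5,-3.5],"twist":0},{"jaw":0,"linear":[2,-0.5,-3.5],"twist":0},{"jaw":0,"linear":[2,-0.5,-3.5],"twist":0}]' >/dev/null;python3 st.py
```

```text
t 16.3 p [ 0.4847 -0.0359  0.161 ] q [-0.317  0.441  1.914  0.032  0.704  1.229] F [ 1.96 -1.45  1.69] w 0.0266 gf 40.0
toolx [0.996 0.002 0.085] y [ 0.001 -1.     0.006] z [ 0.085 -0.006 -0.996]
t 17.3 p [0.5308 0.0026 0.5513] q [-0.213  0.151  1.177  0.012  1.736  1.359] F [ 0.37 -0.87 -1.82] w 0.0278 gf 40.0
toolx [0.997 0.002 0.078] y [ 0.001 -1.     0.005] z [ 0.078 -0.005 -0.997]
```

```bash
python3 -m pendant '[{"jaw":0,"linear":[3.5,-0.2,0],"twist":0},{"jaw":0,"linear":[3.5,-0.2,0],"twist":0},{"jaw":0,"linear":[3.5,-0.2,0],"twist":0},{"jaw":0,"linear":[3.5,-0.2,0],"twist":0},{"jaw":0,"linear":[3.5,-0.2,0],"twist":0},{"jaw":0,"linear":[3.5,-0.2,0],"twist":0},{"jaw":0,"linear":[4,0,-3],"twist":0},{"jaw":0,"linear":[4,0,-3],"twist":0},{"jaw":0,"linear":[4,0,-3],"twist":0},{"jaw":0,"linear":[4,0,-3],"twist":0}]' >/dev/null;python3 st.py
python3 -m pendant '[{"jaw":0,"linear":[4,0,-3],"twist":0},{"jaw":0,"linear":[4,0,-3],"twist":0},{"jaw":0,"linear":[4,0,-3],"twist":0},{"jaw":0,"linear":[4,0,-3],"twist":0}]' >/dev/null;python3 st.py
```

```text
t 18.13 p [0.787  0.013  0.6088] q [-0.13   0.666  0.224  0.017  2.115  1.448] F [-0.04  1.03 -0.62] w 0.0272 gf 40.0
toolx [0.991 0.002 0.137] y [ 0.002 -1.     0.004] z [ 0.137 -0.004 -0.991]
t 18.47 p [0.7916 0.012  0.6479] q [-0.136  0.623  0.219  0.033  2.05   1.451] F [-0.05  0.37 -1.3 ] w 0.0272 gf 40.0
toolx [0.969 0.003 0.248] y [ 0.002 -1.     0.005] z [ 0.248 -0.004 -0.969]
```

```bash
python3 -m pendant '[{"jaw":0,"linear":[4,-0.2,-3],"twist":0},{"jaw":0,"linear":[4,-0.2,-3],"twist":0},{"jaw":0,"linear":[4,-0.2,-3],"twist":0},{"jaw":0,"linear":[4,-0.2,-3],"twist":0},{"jaw":0,"linear":[4,-0.2,-3],"twist":0},{"jaw":0,"linear":[4,-0.2,-3],"twist":0}]' >/dev/null;python3 st.py
```

```text
t 18.97 p [0.7891 0.0194 0.7048] q [-0.135  0.56   0.219  0.055  1.968  1.464] F [-0.32  0.44 -1.64] w 0.0273 gf 40.0
toolx [0.922 0.003 0.386] y [ 0.002 -1.     0.002] z [ 0.386 -0.001 -0.922]
```

```bash
python3 -m pendant '[{"jaw":0,"linear":[4,-0.3,-3],"twist":0},{"jaw":0,"linear":[0,0,0],"twist":0}]' >/dev/null;python3 st.py
cat > tgt.py <<'E'
import sys
from h import *
from scipy.spatial.transform import Rotation as R
s=float(sys.argv[1]); o=robot.get_obs(); M=R.from_quat(o['tool_rot']).as_matrix()
psi=np.radians(2.5); a=np.radians(20); n=np.array([-np.sin(a)*np.cos(psi),-np.sin(a)*np.sin(psi),np.cos(a)])
P=np.array([.597,-.0945,.128]); tip=np.array([-.0091,-.0007,.1066]); axt=np.array([.085,.007,-.996])
t=o['position']+M@tip; ax=M@axt; d=P-t
print('tip',t.round(4),'axis',ax.round(3),'angle to n deg',np.degrees(np.arccos(ax@n)).round(1),'height above face mm',(-d@n*1000).round(1),'lateral',((d-(d@n)*n)*1000).round(1))
print('move cm (tool axes) to standoff',s,(M.T@(d+n*s)*100).round(2), 'tool dir of -n',(M.T@-n).round(3))
E
python3 tgt.py 0.1
```

```text
t 19.13 p [0.7854 0.0218 0.7191] q [-0.134  0.544  0.218  0.059  1.957  1.467] F [-0.77  0.7  -1.69] w 0.0271 gf 40.0
toolx [0.911 0.004 0.413] y [ 0.003 -1.     0.002] z [ 0.413 -0.001 -0.911]
tip [0.8211 0.0224 0.6182] axis [-0.333 -0.006  0.942] angle to n deg 1.7 height above face mm 382.3 lateral [-354.7 -122.6 -130.9]
move cm (tool axes) to standoff 0.1 [-39.91  11.68  25.45] tool dir of -n [-0.076 -0.016  0.997]
```

```bash
python3 -m pendant '[{"jaw":0,"linear":[-1.5,0.4,0.9],"twist":0},{"jaw":0,"linear":[-2.5,0.7,1.6],"twist":0},{"jaw":0,"linear":[-2.8,0.8,1.8],"twist":0},{"jaw":0,"linear":[-2.8,0.8,1.8],"twist":0},{"jaw":0,"linear":[-2.8,0.8,1.8],"twist":0},{"jaw":0,"linear":[-2.8,0.8,1.8],"twist":0},{"jaw":0,"linear":[-2.8,0.8,1.8],"twist":0},{"jaw":0,"linear":[-2.8,0.8,1.8],"twist":0},{"jaw":0,"linear":[-2.8,0.8,1.8],"twist":0},{"jaw":0,"linear":[-2.8,0.8,1.8],"twist":0},{"jaw":0,"linear":[-2.8,0.8,1.8],"twist":0},{"jaw":0,"linear":[-2.8,0.8,1.8],"twist":0}]' >/dev/null;python3 st.py; python3 tgt.py 0.05
```

```text
t 20.13 p [ 0.5773 -0.0711  0.3967] q [-0.394  0.159  1.626  0.189  0.974  1.098] F [ 0.08 -0.12 -2.64] w 0.0274 gf 40.0
toolx [0.913 0.003 0.408] y [ 0.002 -1.     0.002] z [ 0.408 -0.001 -0.913]
tip [ 0.6124 -0.0706  0.2957] axis [-0.328 -0.006  0.944] angle to n deg 1.8 height above face mm 151.9 lateral [-67.3 -26.2 -24.9]
move cm (tool axes) to standoff 0.05 [-7.89  2.43  9.7 ] tool dir of -n [-0.071 -0.016  0.997]
```

```bash
python3 -m pendant '[{"jaw":0,"linear":[-2,0.6,2.5],"twist":0},{"jaw":0,"linear":[-2,0.6,2.5],"twist":0},{"jaw":0,"linear":[-2,0.6,2.5],"twist":0},{"jaw":0,"linear":[-1.9,0.6,2.2],"twist":0},{"jaw":0,"linear":[0,0,0],"twist":0},{"jaw":0,"linear":[0,0,0],"twist":0}]' >/dev/null;python3 st.py; python3 tgt.py 0.015
python3 - <<'E'
from h import *
from scipy.spatial.transform import Rotation as R
c=grab('side'); o=robot.get_obs(); M=R.from_quat(o['tool_rot']).as_matrix()
print('exp tip px',np.round(proj(c,o['position']+M@[-.0091,-.0007,.1066]),1),'pad exp',np.round(proj(c,(.597,-.0945,.128)),1))
cv2.imwrite('pics/s5.png',cv2.resize(c['color'][130:220,200:320],(800,600),interpolation=cv2.INTER_CUBIC))
h=cv2.cvtColor(c['color'],cv2.COLOR_BGR2HSV)[175:215,235:280]; m=cv2.inRange(h,(0,170,120),(3,255,255))|cv2.inRange(h,(174,170,120),(180,255,255))
N,L,S,ce=cv2.connectedComponentsWithStats(m)
for i in range(1,N): print('red',S[i],ce[i]+[235,175], plane(c,*(ce[i]+[235,175]),.128).round(4))
E
```

```text
t 20.63 p [ 0.5454 -0.0953  0.2761] q [-0.475  0.26   1.863  0.305  0.666  0.888] F [ 1.02  0.47 -1.06] w 0.0274 gf 40.0
toolx [0.914 0.001 0.405] y [ 0.001 -1.     0.   ] z [ 0.405  0.    -0.914]
tip [ 0.5803 -0.0945  0.175 ] axis [-0.326 -0.007  0.945] angle to n deg 1.9 height above face mm 49.9 lateral [-0.3 -0.7 -0.1]
move cm (tool axes) to standoff 0.015 [-0.27  0.02  3.48] tool dir of -n [-0.068 -0.015  0.998]
exp tip px [246.3 181.8] pad exp [251.9 195.7]
red [16 19  4  4 10] [252.4 195.3] [ 0.5986 -0.0925  0.128 ]
red [18 27  2  1  2] [253.5 202. ] [ 0.6    -0.1234  0.128 ]
red [21 26  1  1  1] [256. 201.] [ 0.6071 -0.1194  0.128 ]
```

View pics/s5.png

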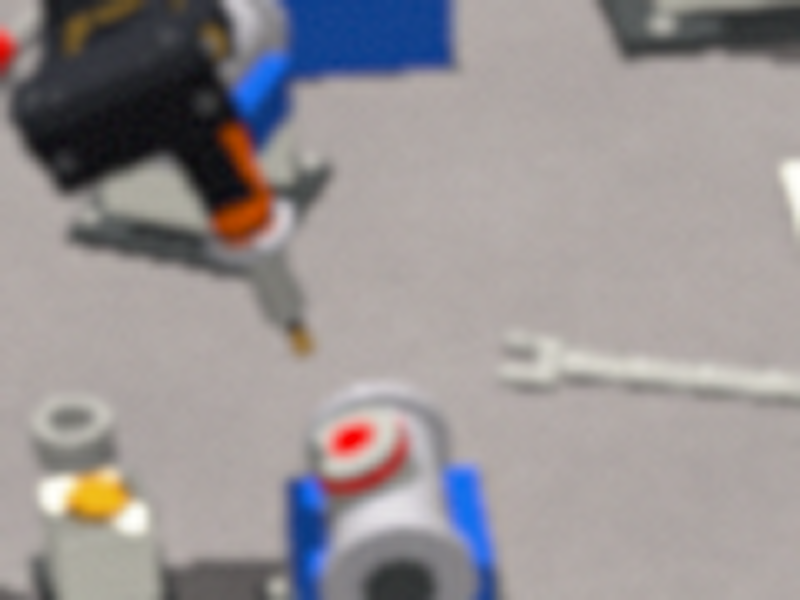

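The tilted probe is at (270,270), with its tip at (303,352), in line with the red spot at (352,440). Both match the expected pixels within about 1 px, so I'll approach along the normal.

```bash
python3 -m pendant '[{"jaw":0,"linear":[-0.1,0,1.2],"twist":0},{"jaw":0,"linear":[-0.1,0,1.2],"twist":0},{"jaw":0,"linear":[-0.1,0,1.1],"twist":0},{"jaw":0,"linear":[0,0,0.5],"twist":0},{"jaw":0,"linear":[0,0,0.3],"twist":0},{"jaw":0,"linear":[0,0,0],"twist":0},{"jaw":0,"linear":[0,0,0],"twist":0}]' >/dev/null;python3 st.py; python3 tgt.py 0
```

```text
t 21.27 p [ 0.5616 -0.0954  0.2377] q [-0.458  0.341  1.878  0.342  0.566  0.853] F [-1.07 -0.55 -1.42] w 0.0278 gf 40.0
toolx [0.912 0.004 0.409] y [ 0.003 -1.     0.003] z [ 0.409 -0.001 -0.912]
tip [ 0.5969 -0.0948  0.1367] axis [-0.33  -0.005  0.944] angle to n deg 1.8 height above face mm 8.2 lateral [-2.7  0.2 -1. ]
move cm (tool axes) to standoff 0.0 [-0.35 -0.04  0.8 ] tool dir of -n [-0.073 -0.016  0.997]
```

```bash
python3 -m pendant '[{"jaw":0,"linear":[-0.3,0,0.2],"twist":0},{"jaw":0,"linear":[-0.05,0,0.3],"twist":0},{"jaw":0,"linear":[-0.02,0,0.2],"twist":0},{"jaw":0,"linear":[0,0,0],"twist":0}]' >/dev/null;python3 st.py
python3 -m pendant '[{"jaw":0,"linear":[-0.02,0,0.3],"twist":0},{"jaw":0,"linear":[0,0,0],"twist":0},{"jaw":0,"linear":[0,0,0],"twist":0}]' >/dev/null;python3 st.py; python3 tgt.py 0
```

```text
t 21.6 p [ 0.5601 -0.0953  0.2284] q [-0.459  0.355  1.89   0.355  0.544  0.837] F [-1.08 -0.31  0.16] w 0.0269 gf 40.0
toolx [0.913 0.003 0.407] y [ 0.002 -1.     0.001] z [ 0.407 -0.    -0.913]
t 21.85 p [ 0.5612 -0.0953  0.2257] q [-0.458  0.361  1.891  0.358  0.538  0.834] F [-0.7  -0.48  0.8 ] w 0.0273 gf 40.0
toolx [0.913 0.003 0.407] y [ 0.002 -1.     0.002] z [ 0.407 -0.    -0.913]
tip [ 0.5962 -0.0947  0.1246] axis [-0.328 -0.006  0.944] angle to n deg 1.8 height above face mm -2.9 lateral [1.8 0.2 0.6]
move cm (tool axes) to standoff 0.0 [ 0.21 -0.01 -0.28] tool dir of -n [-0.07  -0.016  0.997]
```

```bash
python3 -m pendant '[{"jaw":0,"linear":[0,0,0.15],"twist":0},{"jaw":0,"linear":[0,0,0.15],"twist":0},{"jaw":0,"linear":[0,0,0],"twist":0},{"jaw":0,"linear":[0,0,0],"twist":0},{"jaw":0,"linear":[0,0,0],"twist":0}]' >/dev/null;python3 st.py; python3 tgt.py 0
python3 - <<'E'
from h import *
c=grab('side'); cv2.imwrite('pics/s6.png',cv2.resize(c['color'][160:220,215:295],(800,600),interpolation=cv2.INTER_CUBIC))
f=[]
for _ in range(8): grab('top'); f.append(robot.get_obs()['ft_force'])
print(np.mean(f,0).round(2))
E
```

```text
t 22.27 p [ 0.5623 -0.0952  0.223 ] q [-0.457  0.367  1.891  0.361  0.532  0.831] F [-2.53  0.65  1.46] w 0.0274 gf 40.0
toolx [0.913 0.003 0.407] y [ 0.003 -1.     0.002] z [ 0.407 -0.    -0.913]
tip [ 0.5974 -0.0946  0.1219] axis [-0.328 -0.006  0.944] angle to n deg 1.8 height above face mm -5.8 lateral [1.6 0.2 0.6]
move cm (tool axes) to standoff 0.0 [ 0.21 -0.01 -0.57] tool dir of -n [-0.07  -0.016  0.997]
[-2.53 -0.15  1.07]
```

View pics/s6.png

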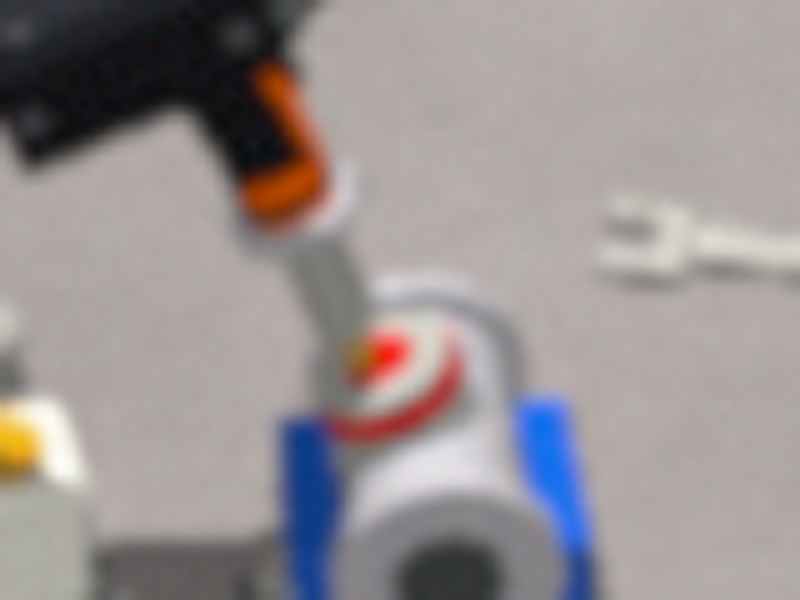

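The tip is on the red spot, at about (362,363), a little left of the spot's centre near (374,353). I'll check the offset numerically.

```bash
python3 - <<'E'
from h import *
import pickle
c0=pickle.load(open('c0.pkl','rb'))['side']; c=grab('side')
H0=cv2.cvtColor(c0['color'],cv2.COLOR_BGR2HSV)[188:202,240:266]; H=cv2.cvtColor(c['color'],cv2.COLOR_BGR2HSV)[188:202,240:266]
red=lambda h:((h[...,0]<5)|(h[...,0]>172))&(h[...,1]>110)
br=(H[...,0]>7)&(H[...,0]<35)&(H[...,1]>90)
for r in range(14): print(188+r,''.join('R' if a else '.' for a in red(H0)[r]),''.join('b' if b else 'R' if a else '.' for a,b in zip(red(H)[r],br[r])))
ct=pickle.load(open('c0.pkl','rb'))['top']
E
```

```text
188 .......................... ..........................
189 .......................... ..........................
190 .......................... ..........................
191 .......................... ..........................
192 .......................... ..........................
193 .......................... ..........................
194 ...........RRRRR.......... ..........bb.RRR..........
195 ..........RRRRRR.......... ..........bbbRRR..........
196 ..........RRRRR........... ..........bb.RR...........
197 ..........RRRR.....RR..... ............RR.....RR.....
198 ...................RR..... ...................RR.....
199 ..................RR...... ..................RR......
200 ................RRRR...... ................RRRR......
201 ..............RRRR........ ..............RRRR........
```

The contact looks about 3 mm off centre towards -x and -y. I'll back off, shift slightly and press again.

```bash
python3 -m pendant '[{"jaw":0,"linear":[0,0,-0.6],"twist":0},{"jaw":0,"linear":[0,0,-0.6],"twist":0},{"jaw":0,"linear":[0.2,-0.2,0],"twist":0},{"jaw":0,"linear":[0,0,0.3],"twist":0},{"jaw":0,"linear":[0,0,0.3],"twist":0},{"jaw":0,"linear":[0,0,0.3],"twist":0},{"jaw":0,"linear":[0,0,0.2],"twist":0},{"jaw":0,"linear":[0,0,0.1],"twist":0},{"jaw":0,"linear":[0,0,0],"twist":0},{"jaw":0,"linear":[0,0,0],"twist":0}]' >/dev/null;python3 st.py; python3 tgt.py 0
python3 - <<'E'
from h import *
f=[]
for _ in range(8): c=grab('side'); f.append(robot.get_obs()['ft_force'])
print(np.mean(f,0).round(2), robot.get_obs()['position'].round(4))
H=cv2.cvtColor(c['color'],cv2.COLOR_BGR2HSV)[188:202,240:266]
red=((H[...,0]<5)|(H[...,0]>172))&(H[...,1]>110); br=(H[...,0]>7)&(H[...,0]<35)&(H[...,1]>90)
for r in range(5,11): print(188+r,''.join('b' if b else 'R' if a else '.' for a,b in zip(red[r],br[r])))
E
```

```text
t 23.6 p [ 0.5644 -0.0933  0.2238] q [-0.451  0.367  1.887  0.356  0.534  0.842] F [-1.63 -0.44  1.42] w 0.0273 gf 40.0
toolx [0.913 0.003 0.407] y [ 0.002 -1.     0.002] z [ 0.407 -0.001 -0.913]
tip [ 0.5995 -0.0927  0.1228] axis [-0.328 -0.006  0.944] angle to n deg 1.8 height above face mm -5.8 lateral [-0.5 -1.7 -0.2]
move cm (tool axes) to standoff 0.0 [-0.01  0.18 -0.58] tool dir of -n [-0.071 -0.016  0.997]
[-0.86 -0.14  1.27] [ 0.5643 -0.0933  0.224 ]
193 ...........bb.............
194 ..........bbb.RR..........
195 ..........bbb.RR..........
196 ...........b.RR...........
197 ..........RRRR.....RR.....
198 ...................RR.....
```

The tip is centred on the spot with red visible around it. The force is about 3.2 N and the plunger about 6 mm in, with the axis within about 2° of the normal. Handing in.

```bash
python3 -c "
from rig import robot
print(robot.hand_in())"
```

```text
the job is handed in; nothing more can be done
None
```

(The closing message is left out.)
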